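# Press home the feet of an upturned desk unit, crosswise

### The arm

A 6-joint arm with a two-finger parallel gripper is mounted at the origin on the work surface. World frame = base frame: x ahead of the robot, y to its left, z up, the work surface at z = 0. Lengths are in m, angles in rad, forces in N, time in s.
With the tool pointing down it reaches from about 0.275 to 1 m from the base axis. Payload 8.4 kg.
Tool frame: the origin (TCP) lies on the centre line of the jaws, within the pads' length; the fingertips stand 17 mm ahead of it and the grasp point (between the pads) lies 2 mm behind it (bot.tcp_to_tips is the z of the fingertips in the tool frame, in m); z points along the fingers, y is the line along which they close (so a half turn about z gives the same grasp; the last joint's range is limited). The gripper opens to 85 mm and grips with 20 to 120 N. Pads are 22 mm wide; open, the fingers measure 114 mm over their backs; the gripper's body (76 mm by 85 mm) begins 54 mm behind the grasp point. The pads swing forward as they close: fully open they stand 13 mm farther back than shut.
Start: joints at [-1.249, 0.353, 1.633, -0, 1.155, -0.002], TCP at [0.199, -0.593, 0.248] pointing down, gripper open.
Joint ranges: [-2.63, 2.63], [-0.92, 2.1], [0.06, 2.66], [-1.3, 4.44], [0, 2.69], [-3.02, 3.02]. Speed limits (rad/s): [2.22, 2.22, 2.79, 3.14, 3.14, 3.14].

### API

Orientations are given as a unit quaternion [x, y, z, w].
In Python, from workcell import bot, hand, kinematics, get_obs, vision, hand_in gives the robot as it stands. The module is installed in compiled form; this text tells all that it offers. Calls block until the motion is done:
- bot.reach(position, orientation): joint-space move of the TCP to a pose.
- bot.servo_line(position, ori=None, velocity=0.15): straight line of the TCP; ori=None keeps the orientation; velocity is the mean speed in m/s.
- bot.goto_joints(angles): joint-space move.
- hand.move_gripper(opening, strength=None): finger opening in m; strength is the grip in N (None keeps the last); returns when the fingers have stopped.
- bot.dwell(seconds).
- kinematics.solve_ik(position, orientation): joint angles nearest the present ones, or None.
- get_obs(): the state.
- vision.read_camera(name): name is "scene" or "side" or "wrist"; returns a dict with "frame" (400x640x3 uint8, red, green, blue), "intrinsics" (3x3 intrinsics, pixels), "view" (4x4, takes a point from world to camera coordinates). Camera axes: x right, y down, z forward; pixel columns grow to the right and rows downward; lengths in m; the calibration is good to about 2 mm. A picture is of the moment at which its call begins. There is no depth.
A pose or a line that the arm cannot do raises bot.IKError and nothing moves.
- hand_in(): hands the job in; it is judged then, once.
The state is a dict: "time_s": time; "joint_pos": joint angles; "joint_vel": joint speeds; "joint_efforts": joint torques, N m; "position": TCP position; "orientation": TCP orientation; "wrist_force": force on the tool from outside, world axes, zero at the start; "ft_torque": the same for the moment, N m; "gripper_width": finger opening in m; "grip_force": force on a finger pad.
Only numpy, scipy, OpenCV 4.12 (cv2) and the standard library are available. Lean on these libraries where they do the work, as an engineer would, in place of code of your own. Each camera call takes 0.05 s, during which the arm holds its last target. There are 200 camera calls.

### The job

The four push-in feet on the upturned desk unit stand proud: press each one home, lightly and one at a time, in crosswise order so that the cover seats evenly. Start with the foot at the corner where the round socket sticks out, then the one across the diagonal, then the other foot at the socket's end, and last the remaining one. Do not lift or shove the unit, and leave everything else where it is.

Things in the scene. Friction and masses are not known exactly. Their poses are not given: they have to be found in the camera images.
- unit: grey desk unit lying upside down, loose, about 1 kg, on a 3 mm blue mat; turned any way. 240 x 180 mm, 65 mm high, flat underside up, a foot at each corner. Origin: centre of its lower face; z up, x along its length to the short side with the socket, y across. A low nose sticks out 24 mm in the middle of the -x side.
- socket (a point): outer end of the unit's socket, a black barrel 30 mm thick that sticks out 42 mm from its +x short side, at (+162, +60) mm in the unit's x, y and 30 mm above the mat.
- foot_lug (a joint): how far the foot at the corner where the black socket sticks out has been pushed in, m: 0 = as proud as it goes, 0.006 = fully home; starts between 0 and 0.001. It yields at about 4 N, moves straight down into the unit and stays where it is left (no spring).
- foot_lug_top (a point): centre of the flat top face of the foot at the corner where the black socket sticks out; moves down with the foot. A dark round head 24 mm across, 4 mm thick, on a white stem; its top is 10 mm above the unit's flat face (78 mm above the table) when fully proud, 4 mm above it when home. At (+85, +60) mm in the unit's x, y.
- foot_diagonal (a joint): how far the foot across the diagonal from the socket corner has been pushed in, m: 0 = as proud as it goes, 0.006 = fully home; starts between 0 and 0.001. It yields at about 4 N, moves straight down into the unit and stays where it is left (no spring).
- foot_diagonal_top (a point): centre of the flat top face of the foot across the diagonal from the socket corner; moves down with the foot. A dark round head 24 mm across, 4 mm thick, on a white stem; its top is 10 mm above the unit's flat face (78 mm above the table) when fully proud, 4 mm above it when home. At (-85, -60) mm in the unit's x, y.
- foot_lug_end (a joint): how far the foot at the other corner of the short side that carries the socket has been pushed in, m: 0 = as proud as it goes, 0.006 = fully home; starts between 0 and 0.001. It yields at about 4 N, moves straight down into the unit and stays where it is left (no spring).
- foot_lug_end_top (a point): centre of the flat top face of the foot at the other corner of the short side that carries the socket; moves down with the foot. A dark round head 24 mm across, 4 mm thick, on a white stem; its top is 10 mm above the unit's flat face (78 mm above the table) when fully proud, 4 mm above it when home. At (+85, -60) mm in the unit's x, y.
- foot_last (a joint): how far the foot that remains: on the short side away from the socket, across the diagonal from foot_lug_end has been pushed in, m: 0 = as proud as it goes, 0.006 = fully home; starts between 0 and 0.001. It yields at about 4 N, moves straight down into the unit and stays where it is left (no spring).
- foot_last_top (a point): centre of the flat top face of the foot that remains: on the short side away from the socket, across the diagonal from foot_lug_end; moves down with the foot. A dark round head 24 mm across, 4 mm thick, on a white stem; its top is 10 mm above the unit's flat face (78 mm above the table) when fully proud, 4 mm above it when home. At (-85, +60) mm in the unit's x, y.
- driver: loose screwdriver lying beside the unit along its -y long side, about 150 mm from the unit's centre; origin under its middle. Leave alone.
- tin: loose round steel parts tin, 64 mm across, 24 mm high, beside the unit's +y long side; origin under its centre. Leave alone.
- spare_foot: loose spare foot lying stem up on the mat beyond the nose end, 24 mm across, 16 mm high; origin under its centre. Leave alone.
- clip: small loose black plastic clip, 40 x 18 x 12 mm, lying on the unit's flat face near its middle; origin under its centre. Leave alone.
- meter: loose yellow hand meter 150 x 78 x 46 mm lying to the robot's right; origin under its centre. Leave alone.
- case: loose flat clear-lidded case 180 x 110 x 42 mm to the right; origin under its centre. Leave alone.
- mug: loose white mug, 80 mm across, 95 mm high, to the left; origin under its centre. Leave alone.
- tape: loose roll of black tape, 90 mm across, 24 mm high, to the left; origin under its centre. Leave alone.

How it is judged:
On the way, in this order (a step that is already met when the one before it is completed fails the run):
1. the foot at the socket's corner is pressed home first (value of joint foot_lug above 0.004 m and value of joint each of foot_diagonal, foot_lug_end, foot_last below 0.003 m), for 0.1 s.
2. then the foot across the diagonal (value of joint each of foot_lug, foot_diagonal above 0.004 m and value of joint each of foot_lug_end, foot_last below 0.003 m), for 0.1 s.
3. then the other foot at the socket's end (value of joint each of foot_lug, foot_diagonal, foot_lug_end above 0.004 m and value of joint foot_last below 0.003 m), for 0.1 s.
4. last the remaining foot (value of joint each of foot_lug, foot_diagonal, foot_lug_end, foot_last above 0.004 m), for 0.1 s.
At the end, for the whole second after the job is handed in: All four feet are pushed in by more than 4 mm of their 6 mm (pressed in the stated order, a later foot still less than 3 mm in when its turn comes), the unit lies flat, at rest, within 20 mm of where it was, and each of the other things is within 25 mm of where it was (all of step 4 and distance of unit from where it was at the start of the episode below 0.02 m and angle between unit's own z axis and vertical below 0.05 rad and linear speed of unit below 0.02 m/s and distance of each of driver, tin, spare_foot, clip, meter, case, mug, tape from where it was at the start of the episode below 0.025 m); the robot touches nothing.
It fails at once if the unit is lifted or tipped (height (world z) of unit above 0.013 m or angle between unit's own z axis and vertical above 0.1 rad).
It fails at once if the unit is shoved more than 20 mm (distance of unit from where it was at the start of the episode above 0.02 m).
It fails at once if the unit or one of its feet is pressed with more than 30 N (contact force between the arm and unit above 30 N).
It fails at once if the unit or one of its feet is pressed by the fingers with more than 30 N (contact force between the fingers and unit above 30 N).
It fails at once if one of the other things is moved more than 25 mm (distance of any of driver, tin, spare_foot, clip, meter, case, mug, tape from where it was at the start of the episode above 0.025 m).
It also fails if it takes over 45 s, if anything falls off the work surface, if the arm or the gripper's body presses on something with over 40 N, if the wrist force passes 120 N, or if a joint passes its speed limit or range.

## Working session

There is one attempt and no reset: what is moved stays moved. The work goes in short steps, each a Python script; the robot and the scene stay as the last script left them, time stands still between calls to the robot, and variables do not carry over. Pictures are saved under pics/ and viewed, at most 10 in all, crops included, and the job is handed in when it is done.

```bash
mkdir -p pics; python3 - <<'E'
from workcell import bot, hand, kinematics, get_obs, vision
import cv2
for n in ["scene","side"]:
    r=vision.read_camera(n); cv2.imwrite(f"pics/{n}0.png",r["frame"][:,:,::-1])
    import numpy as np
    np.savez(f"pics/{n}0.npz",**r); print(r["intrinsics"],r["view"])
o=get_obs();print(o["position"],o["orientation"],o["wrist_force"],o["time_s"],bot.tcp_to_tips)
E
```

```text
[[362.45296961   0.         316.762143  ]
 [  0.         362.45296961 197.16405866]
 [  0.           0.           1.        ]] [[-0.18181804  0.98326691  0.01133082  0.11241918]
 [ 0.75272311  0.14658368 -0.64181083 -0.40466431]
 [-0.63273226 -0.10816381 -0.76677928  1.5053632 ]
 [ 0.          0.          0.          1.        ]]
[[376.68166581   0.         315.86289626]
 [  0.         376.68166581 196.95064314]
 [  0.           0.           1.        ]] [[ 0.98995897 -0.14105284  0.00923715 -0.59789577]
 [-0.09638861 -0.72139924 -0.68577866  0.10184084]
 [ 0.1033947   0.67800238 -0.72775154  1.0608693 ]
 [ 0.          0.          0.          1.        ]]
[ 0.19873165 -0.59215641  0.24762568] [ 9.86924225e-01  1.61183676e-01 -1.00933261e-04 -6.22182473e-04] [-0.08753203  1.10363386 -0.5897892 ] 0.1 0.017
```

View pics/scene0.png

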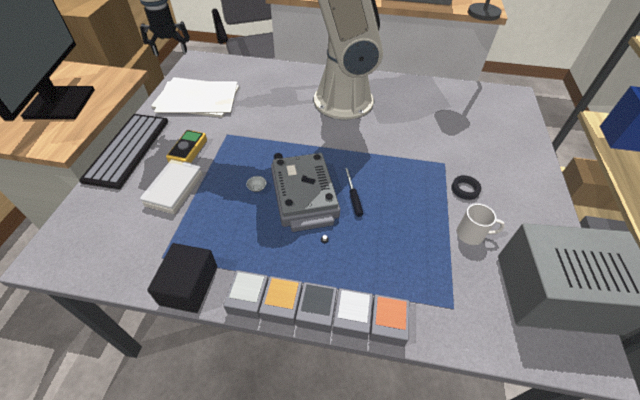

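View pics/side0.png

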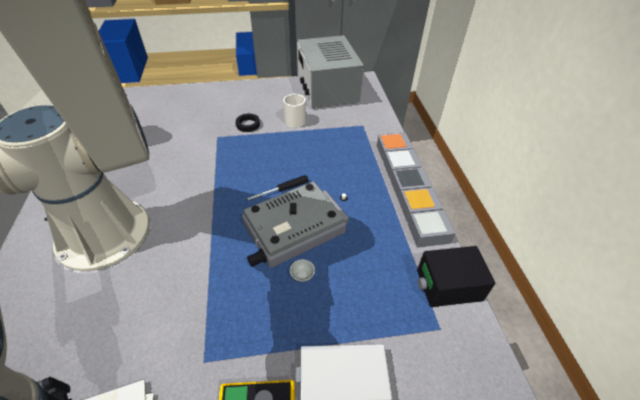

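The socket is at about (279,156) in the scene view and (258,258) in the side view, so it points back toward the robot on its -Y side. The feet are at about (281,164), (317,157), (288,203) and (331,197) in the scene view. Next I'll zoom in.

```bash
python3 - <<'E'
import cv2,numpy as np
a=cv2.imread("pics/scene0.png")[140:250,240:370]; b=cv2.imread("pics/side0.png")[165:285,230:365]
a=cv2.resize(a,None,fx=3,fy=3,interpolation=cv2.INTER_CUBIC);b=cv2.resize(b,None,fx=3,fy=3,interpolation=cv2.INTER_CUBIC)
c=np.zeros((360,795,3),np.uint8);c[:330,:390]=a;c[:360,390:795]=b;cv2.imwrite("pics/z.png",c)
for n,w in (("scene",(145,225,265,345)),("side",(175,270,238,352))):
    g=cv2.imread(f"pics/{n}0.png").max(2)[w[0]:w[1],w[2]:w[3]]
    for t in (40,50,60):
        k,l,s,ce=cv2.connectedComponentsWithStats((g<t).astype(np.uint8))
        print(n,t,[(round(ce[i][0]+w[2],1),round(ce[i][1]+w[0],1),int(s[i,4]),int(s[i,2]),int(s[i,3])) for i in range(1,k) if s[i,4]>12])
E
```

```text
scene 40 [(np.float64(304.9), np.float64(179.1), 18, 7, 6)]
scene 50 [(np.float64(278.0), np.float64(155.6), 26, 7, 4), (np.float64(316.8), np.float64(156.6), 19, 6, 4), (np.float64(280.1), np.float64(161.8), 18, 6, 5), (np.float64(307.6), np.float64(179.7), 55, 13, 8), (np.float64(288.7), np.float64(202.1), 28, 7, 5)]
scene 60 [(np.float64(277.7), np.float64(155.5), 31, 8, 6), (np.float64(316.5), np.float64(156.7), 23, 6, 5), (np.float64(280.1), np.float64(161.8), 26, 7, 5), (np.float64(307.6), np.float64(179.7), 63, 13, 8), (np.float64(328.6), np.float64(196.1), 27, 6, 5), (np.float64(288.6), np.float64(202.1), 34, 7, 7)]
side 40 [(np.float64(293.4), np.float64(184.5), 80, 28, 12), (np.float64(292.7), np.float64(208.9), 42, 5, 10), (np.float64(255.0), np.float64(208.6), 27, 7, 6), (np.float64(331.2), np.float64(213.9), 27, 7, 5), (np.float64(274.6), np.float64(239.3), 33, 7, 6), (np.float64(257.1), np.float64(257.8), 171, 19, 17)]
side 50 [(np.float64(292.9), np.float64(183.2), 180, 29, 15), (np.float64(309.2), np.float64(186.8), 13, 5, 4), (np.float64(292.7), np.float64(208.7), 55, 6, 10), (np.float64(254.9), np.float64(208.6), 33, 7, 6), (np.float64(331.1), np.float64(213.7), 35, 7, 6), (np.float64(274.5), np.float64(239.3), 43, 8, 7), (np.float64(257.2), np.float64(257.8), 184, 19, 17)]
side 60 [(np.float64(292.8), np.float64(183.1), 201, 30, 15), (np.float64(309.1), np.float64(186.8), 24, 6, 5), (np.float64(292.5), np.float64(208.2), 64, 6, 11), (np.float64(255.0), np.float64(208.5), 38, 7, 6), (np.float64(331.2), np.float64(213.6), 39, 8, 6), (np.float64(274.6), np.float64(239.2), 49, 8, 7), (np.float64(257.2), np.float64(257.7), 200, 19, 18)]
```

View pics/z.png

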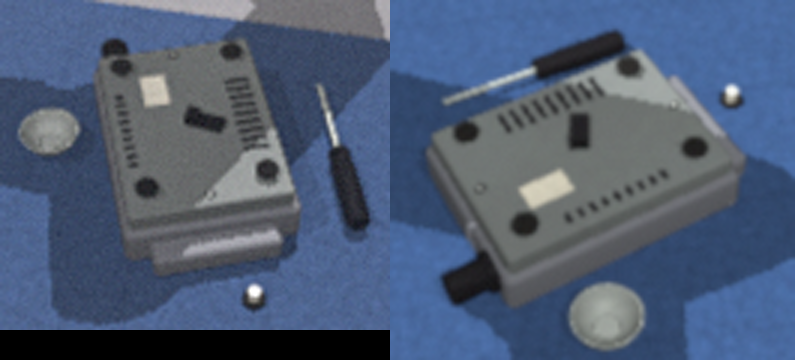

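Both views show the four feet clearly, and the clip is in the middle. Next I'll fit the unit's pose from these blobs.

```bash
python3 - <<'E'
import cv2,numpy as np
from scipy.optimize import least_squares
names=["foot_lug","foot_diagonal","foot_lug_end","foot_last"]
px={"scene":[(280.1,161.8),(328.6,196.1),(316.6,156.6),(288.6,202.1)],"side":[(274.6,239.2),(309.1,186.8),(255,208.5),(331.2,213.7)]}
loc=np.array([(85,60),(-85,-60),(85,-60),(-85,60)])/1000
P={}
for n in px:
    r=np.load(f"pics/{n}0.npz");K,V=r["intrinsics"],r["view"];R,t=V[:3,:3],V[:3,3];C=-R.T@t
    W=[]
    for u,v in px[n]:
        d=R.T@np.linalg.solve(K,[u,v,1]);W.append((C+d*(0.0765-C[2])/d[2])[:2])
    P[n]=np.array(W);print(n,P[n].round(4).tolist())
M=(P["scene"]+P["side"])/2
def pts(p):
    c,s=np.cos(p[2]),np.sin(p[2]);return loc@np.array([[c,s],[-s,c]])+p[:2]
q=least_squares(lambda p:(pts(p)-M).ravel(),[*M.mean(0),3]).x
print(q,((pts(q)-M)*1e3).round(1).tolist());print(pts(q).round(4).tolist())
for n in P: print(n,((P[n]-pts(q))*1e3).round(1).tolist())
np.save("feet.npy",np.c_[pts(q)]);np.save("pose.npy",q)
E
```

```text
scene [[0.481, -0.1454], [0.5928, 0.0299], [0.435, -0.0353], [0.6375, -0.0805]]
side [[0.4768, -0.144], [0.5879, 0.0305], [0.4309, -0.0328], [0.6338, -0.0789]]
[ 0.5344744  -0.05706899  3.53268587] [[-0.2, -0.2], [-0.2, 0.6], [0.1, 0.1], [0.2, -0.4]]
[[0.4788, -0.1449], [0.5902, 0.0308], [0.433, -0.034], [0.6359, -0.0801]]
scene [[2.3, -0.5], [2.7, -0.9], [1.9, -1.3], [1.6, -0.3]]
side [[-1.9, 0.9], [-2.3, -0.3], [-2.2, 1.2], [-2.1, 1.2]]
```

The fit residual is under 1 mm. I'll close the gripper, hover over the first foot, check contact with small steps, and press on from there.

```bash
cat > press.py <<'E'
import numpy as np
from workcell import bot, hand, get_obs
Q=[1,0,0,0]   # tool down
tip=bot.tcp_to_tips
F=np.load("feet.npy")
def fz(n=3):
    v=[]
    for _ in range(n): bot.dwell(0.03); v.append(get_obs()["wrist_force"][2])
    return float(np.mean(v))
def press(i, start=0.081, stop_f=10, depth=0.0056):
    x,y=F[i]
    bot.reach([x,y,0.125+tip],Q)
    bot.servo_line([x,y,start+tip],velocity=0.08); bot.dwell(0.15)
    f0=fz(4); z=start; zc=None; log=[]
    while z>0.0705:
        z-=0.0005
        bot.servo_line([x,y,z+tip],velocity=0.02)
        f=fz(2)-f0; za=get_obs()["position"][2]-tip
        log.append((round(z*1e3,1),round(za*1e3,2),round(f,1)))
        if zc is None and f>2: zc=za
        if f>stop_f or (zc and zc-za>depth): break
    bot.servo_line([x,y,0.125+tip],velocity=0.12)
    print(i,"f0",round(f0,2),"contact",zc,"t",get_obs()["time_s"]); print(log)
E
python3 - <<'E'
from press import *
hand.move_gripper(0.0,20)
x,y=F[0]
bot.reach([x,y,0.16+tip],Q)
import cv2
from workcell import vision
for n in ("scene","side"): cv2.imwrite(f"pics/{n}1.png",cv2.resize(vision.read_camera(n)["frame"][100:290,220:380,::-1],None,fx=3,fy=3))
o=get_obs();print(o["position"],o["joint_pos"],o["time_s"],o["gripper_width"],fz())
E
python3 -c "
import cv2,numpy as np;cv2.imwrite('pics/h.png',cv2.resize(np.hstack([cv2.imread('pics/scene1.png'),cv2.imread('pics/side1.png')]),(800,475)))"
```

```text
[ 0.4788126  -0.14566381  0.1770878 ] [-2.98253331e-01  2.46865782e-01  1.96385548e+00 -1.27558411e-04
  9.30604027e-01  1.27354921e+00] 2.8917 1.2516934544751974e-05 -0.2730863300984642
```

View pics/h.png

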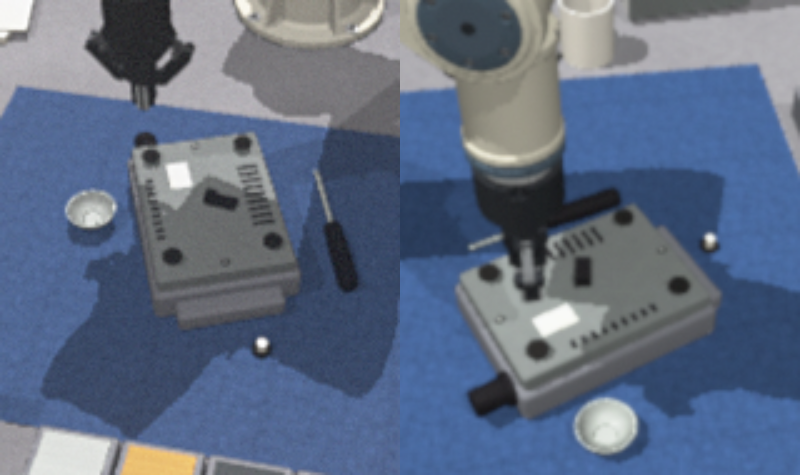

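The closed, narrow fingertips hover above the socket-corner foot, and the offset fits parallax from 80 mm up. Pressing the first foot.

```bash
python3 - <<'E'
from press import *
press(0)
E
```

```text
0 f0 -0.44 contact 0.07758811041600172 t 10.85
[(80.5, np.float64(80.52), 0.7), (80.0, np.float64(79.95), -0.0), (79.5, np.float64(79.48), 1.2), (79.0, np.float64(78.99), 0.6), (78.5, np.float64(78.48), 0.2), (78.0, np.float64(77.98), 0.3), (77.5, np.float64(77.59), 2.3), (77.0, np.float64(77.06), 3.2), (76.5, np.float64(76.51), 3.8), (76.0, np.float64(75.98), 2.3), (75.5, np.float64(75.47), 2.7), (75.0, np.float64(74.99), 2.6), (74.5, np.float64(74.48), 2.7), (74.0, np.float64(74.0), 2.4), (73.5, np.float64(73.48), 2.5), (73.0, np.float64(72.96), 3.0), (72.5, np.float64(72.47), 3.3), (72.0, np.float64(72.03), 4.2), (71.5, np.float64(71.95), 11.5)]
```

That matches the nominal heights: contact at 77.6 mm and home stop at 72 mm. I'll press the remaining three with slightly bigger steps.

```bash
sed -i 's/z>0.0705/z>0.0716/; s/z-=0.0005/z-=0.0008 if z>0.0727 else 0.0004/; s/start=0.081/start=0.0795/' press.py; python3 - <<'E'
from press import *
for i in (1,2,3): press(i)
from workcell import vision
import cv2
o=[cv2.resize(vision.read_camera(n)["frame"][130:290,230:370,::-1],(400,457)) for n in ("scene","side")]
cv2.imwrite("pics/end.png",cv2.hconcat(o))
E
```

```text
1 f0 -0.05 contact 0.07638722506168438 t 16.7667
[(78.7, np.float64(78.72), -0.4), (77.9, np.float64(77.86), -0.1), (77.1, np.float64(77.05), 0.5), (76.3, np.float64(76.39), 2.7), (75.5, np.float64(75.56), 3.7), (74.7, np.float64(74.66), 3.3), (73.9, np.float64(73.83), 2.6), (73.1, np.float64(73.02), 1.6), (72.3, np.float64(72.24), 2.0), (71.9, np.float64(72.05), 4.9), (71.5, np.float64(72.01), 9.3)]
2 f0 0.26 contact 0.07201785919818345 t 22.5583
[(78.7, np.float64(78.72), -0.3), (77.9, np.float64(77.86), -0.4), (77.1, np.float64(77.11), 0.3), (76.3, np.float64(76.32), 1.3), (75.5, np.float64(75.48), 1.5), (74.7, np.float64(74.64), 0.9), (73.9, np.float64(73.86), 0.7), (73.1, np.float64(73.05), 0.7), (72.3, np.float64(72.27), 0.7), (71.9, np.float64(72.02), 5.2), (71.5, np.float64(71.95), 11.8)]
3 f0 -0.21 contact 0.07639280297179289 t 28.475
[(78.7, np.float64(78.74), -0.1), (77.9, np.float64(77.84), 0.7), (77.1, np.float64(77.08), 0.8), (76.3, np.float64(76.39), 2.3), (75.5, np.float64(75.55), 3.8), (74.7, np.float64(74.67), 3.6), (73.9, np.float64(73.83), 2.7), (73.1, np.float64(73.03), 2.5), (72.3, np.float64(72.26), 2.5), (71.9, np.float64(72.08), 5.5), (71.5, np.float64(72.04), 8.9)]
```

View pics/end.png

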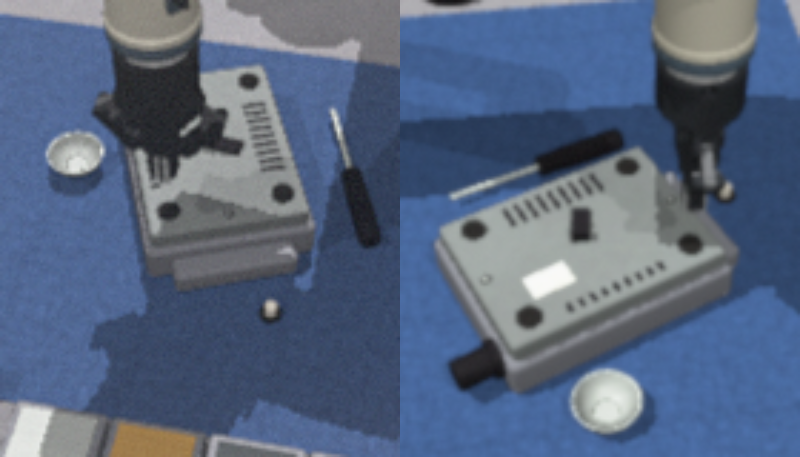

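All four feet reached the 72 mm home stop, the arm is clear, and the unit hasn't moved. Handing in.

```bash
python3 -c "
from workcell import hand_in
print(hand_in())"
```

```text
the job is handed in; nothing more can be done
None
```

I pressed all four feet home in the order you gave, each down to its end stop with at most about 12 N measured at the wrist, and handed the job in; the last pictures show the unit and the things around it still in place, but hand-in returned no verdict.

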